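# Run in the bed and close the screw press

### The job

The printing block lies on the sliding bed of the small screw press, and the bed is still run out to one side. With a fingertip, push the bed by its upright end plate fully home under the press; only then turn the three-armed wheel on top clockwise (seen from above) by pushing on one of its arms, until it comes up against its stop and the press is fully closed on the block. Nothing is to be gripped or lifted: leave the roller, the palette knife, the ink tin and the jar where they are, and finish clear of everything.

Things in the scene. Friction and masses are not known exactly. Their poses are not given: they have to be found in the camera images.
- press: Grey screw press fixed to the table; origin under the screw axis on the table, own z up. Base 250 (own x) x 220 (own y) x 34 mm high. Columns at own x = +-100 mm carry a crosshead 60 mm wide in own y, top 165 mm up, column nuts up to 177 mm. Two bed rails run out along own +y to 280 mm from the origin, tops 42 mm up.
- press_center (a point): Point on the vertical screw axis, 205 mm above the table: the height of the wheel arms' centre lines. Does not move. The screw's end (22 mm diameter) sticks up here to 250 mm above the table when the press is open, 12 mm less when closed; nothing of the press is higher.
- bed (a joint): Travel of the sliding steel bed, in m: 0 = run right out, 0.09 = fully home against its stop. It starts between 0 and 0.02. Pushing it towards the press (own -y of the press) increases it. Stiff slide, about 4 N to move (a little more when moved fast), stays where left.
- end_plate (a point): Middle of the top edge of the outer face (away from the press) of the bed's upright end plate, moving with the bed. Plate: dark steel, 110 mm wide (own x of press), 12 mm thick, from 54 to 110 mm above the table; this point is at 110 mm. It lies 200 mm from the screw axis along own +y of the press when home, 290 mm when right out. Push on this outer face.
- wheel (a joint): Turn of the three-armed wheel, in rad: 0 = press open, 2.6 = closed (firm stop). Increases clockwise seen from above. Starts between 0 and 1.2. Friction about 0.35 N m (4 N at 85 mm from the axis), more when turned fast; stays where left. It does not rise or sink: it lowers the platen 4.6 mm per rad.
- knob0 (a point): Centre of the black ball (28 mm diameter) at the end of the first wheel arm, 110 mm from the screw axis, 205 mm above the table. Arms: level steel bars 14 mm in diameter from the hub (48 mm diameter, 165 to 213 mm up), 120 degrees apart. A fingertip 15 to 20 mm below the arm's centre line clears the crosshead (33 mm below the bars) and the nuts (21 mm below).
- knob1 (a point): The same for the second arm.
- knob2 (a point): The same for the third arm.
- tin: Bystander: steel ink tin, 76 mm diameter, 75 mm high, origin at the centre of its underside. Leave it.
- jar: Bystander: lidded glass jar, 60 mm diameter, 100 mm high, origin at the centre of its underside. Leave it.
- roller: Bystander: ink roller (rubber drum 40 mm diameter, 90 mm long, wooden handle to own -x, 170 mm over all) lying on a fixed marble slab 220 x 240 x 30 mm; origin under the drum. Leave it.
- knife: Bystander: broad palette knife, 200 mm long, wooden handle to own -x, lying flat on the same marble slab, origin near its middle. Leave it.

How it is judged:
By the outcome, as a careful person would: the job done as asked, in the order asked, and still so for the second after the job is handed in, with the robot touching nothing.
It also fails if it takes over 51 s, if anything falls off the work surface, if the arm or the gripper's body presses on something with over 40 N, if the wrist force passes 120 N, or if a joint passes its speed limit or range.

### The arm

A 6-joint arm with a two-finger parallel gripper is mounted at the origin on the work surface. World frame = base frame: x ahead of the robot, y to its left, z up, the work surface at z = 0. Lengths are in m, angles in rad, forces in N, time in s.
With the tool pointing down it reaches from about 0.35 to 0.8 m from the base axis. Payload 7.3 kg.
Tool frame: the origin (TCP) lies at the very end of the fingers, on their centre line; the grasp point (between the pads) lies 19 mm behind it; z points along the fingers, y is the line along which they close (so a half turn about z gives the same grasp; the last joint's range is limited). The gripper opens to 85 mm and grips with 20 to 120 N. Pads are 22 mm wide; open, the fingers measure 114 mm over their backs; the gripper's body (76 mm by 85 mm) begins 54 mm behind the grasp point. The pads swing forward as they close: fully open they stand 13 mm farther back than shut.
Start: joints at [-1.443, 0.342, 1.524, -0, 1.275, -0.146], TCP at [0.142, -0.505, 0.231] pointing down, gripper open.
Joint ranges: [-2.53, 2.53], [-0.77, 2.02], [0.04, 2.7], [-1, 4.14], [0.28, 2.66], [-3.11, 3.11]. Speed limits (rad/s): [2.57, 2.57, 3.14, 3.14, 3.14, 3.14].

### API

Orientations are given as a unit quaternion [x, y, z, w].
In Python, from workcell import arm, imaging gives the robot as it stands.
- The arm moves only by the tool play_rows, never from a script. Its argument "targets" is a list of rows, each a list of 7 numbers: the closure, from 0 (fully open) to 1 (shut), then the shift along the tool's x, y, z normalised to -1 to 1, where 1 is 300 mm, then the turn, a rotation vector about the tool's x, y, z normalised to -1 to 1, where 1 is 30 degrees. In form: [[jaw, x, y, z, wx, wy, wz], ...]. A call has 1 to 20 rows; each row shifts and turns the commanded pose from where the row before left it, along the tool's axes as they then stand; what a row does not reach is not made up. A row lasts 1/12 s, in which the tool goes at most 41.7 mm and 7.16 degrees, less where a joint would pass 70% of its speed; a pose out of reach is approached as far as the arm can. A call with a number of a shift or a turn outside -1 to 1 is refused whole. A call with a gripper value outside its range is refused whole. The fingers move at their own pace and stop on an object; "force" is the grip in N (left out, the last holds). Time passes only in rows, so rows that do not move let the fingers close. It gives the time, the measured TCP pose, the force, the opening and the grip force at its end, in the units of the state.
- arm.read_state(): the state, without advancing time (a new reading comes with each control period).
- imaging.read_camera(name): name is "side" or "top"; returns (picture, depth): 384x512x3 uint8, red, green, blue; 384x512 float32, m along the optical axis (not along the pixel's ray), 0 where there is no reading.
- imaging.camera_model(name): a dict with "K" (3x3 intrinsics, pixels), "D" ([k1, k2, p1, p2, k3] as OpenCV has them; the pictures are not rectified), "R" (3x3) and "t" (3): a world point X has camera coordinates R X + t. Camera axes: x right, y down, z forward; pixel columns grow to the right and rows downward; lengths in m; the calibration is good to about 2 mm. A picture is of the moment at which its call begins. camera_model takes no time and is no camera call.
- arm.close_job(): hands the job in; it is judged then, once.
The state is a dict: "clock": time; "q": joint angles; "joint_vel": joint speeds; "joint_torque": joint torques, N m; "ee_pos": TCP position; "orientation": TCP orientation; "ft_force": force on the tool from outside, world axes, zero at the start; "wrist_torque": the same for the moment, N m; "opening": opening from 0.0 (shut) to 1.0 (fully open); "gripper_force": force on a finger pad.
Only numpy, scipy, OpenCV 4.12 (cv2) and the standard library are available. Lean on these libraries where they do the work, as an engineer would, in place of code of your own. Each camera call takes 0.05 s, during which the arm holds its last target. There are 200 camera calls.

## Working session

There is one attempt and no reset: what is moved stays moved. The work goes in short steps, Python scripts to look and compute and a tool call to move; the robot and the scene stay as the last step left them, time stands still between calls to the robot, and variables do not carry over. Pictures are saved under pics/ and viewed, at most 10 in all, crops included, and the job is handed in when it is done.

Besides the shell and the picture viewer there is one more tool, called after "Emit:" by a JSON object that holds its "api" and its "payload". play_rows: Moves the arm, as the interface text tells. Its arguments: {"type":"object","properties":{"targets":{"type":"array"},"force":{"type":"number"}},"required":["targets"]}

```bash
mkdir -p pics
python3 - <<'E'
from workcell import arm, imaging
import cv2,numpy as np
for n in("top","side"):
    p,d=imaging.read_camera(n); np.savez(f"{n}.npz",p=p,d=d)
    cv2.imwrite(f"pics/{n}0.png",cv2.resize(p[...,::-1],(800,600)))
    print(n,imaging.camera_model(n))
s=arm.read_state();print(s)
E
```

```text
top {'K': array([[426.408681  ,   0.        , 254.94390509],
       [  0.        , 426.408681  , 191.99610579],
       [  0.        ,   0.        ,   1.        ]]), 'D': array([-0.01018872,  0.        ,  0.        ,  0.        ,  0.        ]), 'R': array([[ 0.01960443, -0.9997418 , -0.01148914],
       [-0.98370083, -0.01723296, -0.17898521],
       [ 0.17874101,  0.01481078, -0.98378468]]), 't': array([-0.06252212,  0.55299063,  1.33085889])}
side {'K': array([[428.21806297,   0.        , 253.61074765],
       [  0.        , 428.21806297, 192.22293726],
       [  0.        ,   0.        ,   1.        ]]), 'D': array([-0.08191293,  0.        ,  0.        ,  0.        ,  0.        ]), 'R': array([[ 9.83539942e-01, -1.80689204e-01, -7.70854280e-04],
       [-1.10800469e-01, -5.99735849e-01, -7.92489853e-01],
       [ 1.42732052e-01,  7.79530835e-01, -6.09884611e-01]]), 't': array([-0.5530445 ,  0.12214437,  1.41608889])}
{'clock': 0.1, 'q': array([-1.44296618e+00,  3.42658461e-01,  1.52489451e+00, -2.63154658e-06,
        1.27537843e+00, -1.45988249e-01]), 'joint_vel': array([ 0.00031068, -0.00115117, -0.00080137,  0.00052207,  0.00173041,
       -0.0002718 ]), 'joint_torque': array([ 1.99896800e-03, -4.34446585e+01, -2.46489948e+01, -1.03537895e-04,
        4.63343138e-03,  1.94059066e-05]), 'ee_pos': array([ 0.14194805, -0.50509496,  0.23070205]), 'orientation': array([ 9.90642292e-01,  1.36482241e-01,  4.81872931e-06, -6.69357627e-04]), 'ft_force': array([ 0.55805562,  0.90489787, -0.24121242]), 'wrist_torque': array([-0.0348631 ,  0.09062551, -0.06773523]), 'gripper_force': 0.0, 'opening': 0.9972968202870212}
```

View pics/top0.png

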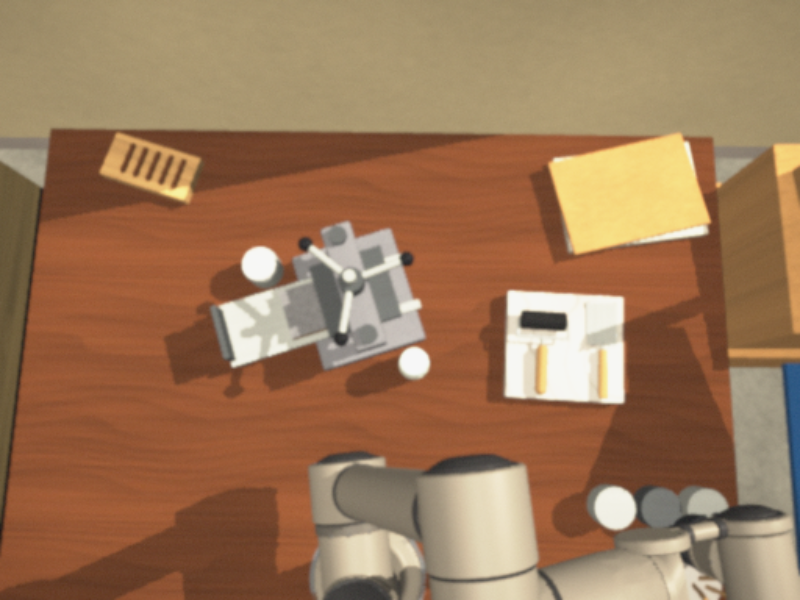

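View pics/side0.png

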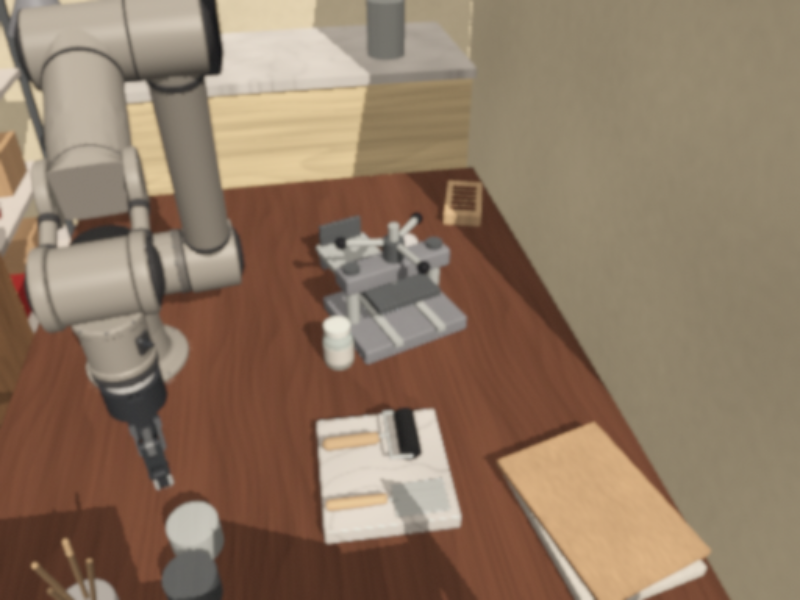

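The top view shows the press with knobs at about (305,244), (407,258) and (341,338), the screw at (349,277), the end plate on the left from (213,308) to (230,362), the tin at (262,265) and the jar at (414,362). I'll enlarge it for accurate pixels.

```bash
cat > h.py <<'E'
import numpy as np,cv2
from workcell import imaging
def w(n,px,z):
    m=imaging.camera_model(n); q=cv2.undistortPoints(np.array([[px]],float),m["K"],m["D"])[0,0]
    r=m["R"].T@np.array([q[0],q[1],1]); c=-m["R"].T@m["t"]; return c+r*(z-c[2])/r[2]
def proj(n,X):
    m=imaging.camera_model(n); return cv2.projectPoints(np.array(X,float),cv2.Rodrigues(m["R"])[0],m["t"],m["K"],np.array(m["D"]))[0][:,0]
E
python3 - <<'E'
import cv2,numpy as np
p=np.load("top.npz")["p"][130:250,120:290,::-1]
cv2.imwrite("pics/crop.png",cv2.resize(p,None,fx=4.7,fy=4.7,interpolation=cv2.INTER_CUBIC))
E
```

```text
(no output)
```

View pics/crop.png

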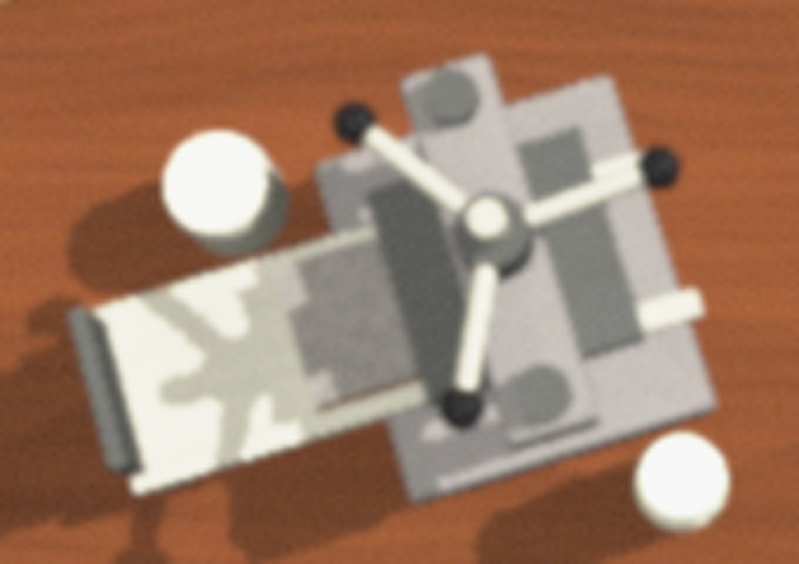

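The crop shows knobs at (354,121), (660,166) and (462,407), the outer top edge of the plate from (70,314) to (113,470), the tin top at (217,183) and the jar top at (682,481).

Run:
```python
from h import *
g=lambda c,z:w("top",[120+(c[0]+.5)/4.7-.5,130+(c[1]+.5)/4.7-.5],z)
K=np.array([g(c,.205) for c in[(354,121),(660,166),(462,407)]])
A=K.mean(0);print("axis",A,"screwtop",g((487,217),.246))
for k in K:print(k.round(4),np.linalg.norm(k-A).round(4),np.degrees(np.arctan2(*(k-A)[[1,0]])).round(1))
a,b=g((70,314),.11),g((113,470),.11);print("plate",a,b,np.linalg.norm(a-b))
n=b-a;print("ownx dir deg",np.degrees(np.arctan2(n[1],n[0])))
m=(a+b)/2;print("mid",m,"dir to mid",np.degrees(np.arctan2(*(m-A)[[1,0]])),np.linalg.norm((m-A)[:2]))
print("nuts",g((448,97),.177),g((543,393),.177))
print("tin",g((217,183),.075),"jar",g((682,481),.1))
```

```text
axis [0.56377919 0.03471139 0.205     ] screwtop [0.56280986 0.03422065 0.246     ]
[0.6314 0.1227 0.205 ] 0.1109 52.4
[ 0.6058 -0.0678  0.205 ] 0.1108 -67.7
[0.4541 0.0492 0.205 ] 0.1106 172.5
plate [0.52260892 0.31991916 0.11      ] [0.42032097 0.28461666 0.11      ] 0.10820855558851251
ownx dir deg -160.95897500617798
mid [0.47146494 0.30226791 0.11      ] dir to mid 109.03582209289121 0.28303429943698016
nuts [0.65568303 0.06799084 0.177     ] [0.46714116 0.00221253 0.177     ]
tin [0.62110315 0.23580541 0.075     ] jar [ 0.42100943 -0.08537295  0.1       ]
```

Emit:
{"api": "play_rows", "payload": {"targets": [[1, 0, 0, -0.11, 0, 0, 0], [1, 0, 0, -0.11, 0, 0, 0], [1, 0, 0, -0.11, 0, 0, 0], [1, 0.09, -0.056, 0, 0, 0, 0], [1, 0.09, -0.056, 0, 0, 0, 0], [1, 0.09, -0.056, 0, 0, 0, 0], [1, 0.09, -0.056, 0, 0, 0, 0], [1, 0.09, -0.056, 0, 0, 0, 0], [1, 0.09, -0.056, 0, 0, 0, 0], [1, 0.09, -0.056, 0, 0, 0, 0], [1, 0.09, -0.056, 0, 0, 0, 0], [1, 0.09, -0.056, 0, 0, 0, 0], [1, 0.09, -0.056, 0, 0, 0, 0], [1, 0.09, -0.056, 0, 0, 0, 0], [1, 0.09, -0.056, 0, 0, 0, 0], [1, 0.09, -0.056, 0, 0, 0, 0]], "force": 40}}

```text
clock: 1.43
ee_pos: [0.4215, -0.1988, 0.3301]
orientation: [0.991, 0.136, -0.0, -0.0]
ft_force: [-0.3, 0.8, -0.2]
opening: -0.003
gripper_force: 0.0
```

Emit:
{"api": "play_rows", "payload": {"targets": [[1, 0.04, -0.113, 0, 0, 0, 0], [1, 0.04, -0.113, 0, 0, 0, 0], [1, 0.04, -0.113, 0, 0, 0, 0], [1, 0.04, -0.113, 0, 0, 0, 0], [1, 0.04, -0.113, 0, 0, 0, 0], [1, 0.04, -0.113, 0, 0, 0, 0], [1, 0.04, -0.113, 0, 0, 0, 0], [1, 0.04, -0.113, 0, 0, 0, 0], [1, 0.04, -0.113, 0, 0, 0, 0], [1, 0.04, -0.113, 0, 0, 0, 0], [1, 0.04, -0.113, 0, 0, 0, 0], [1, 0.04, -0.113, 0, 0, 0, 0], [1, 0.04, -0.113, 0, 0, 0, 0], [1, 0.04, -0.113, 0, 0, 0, 0], [1, 0.04, -0.113, 0, 0, 0, 0], [1, 0, 0, 0, 0, 0, 0]]}}

```text
clock: 2.77
ee_pos: [0.4558, 0.3432, 0.3286]
orientation: [0.99, 0.139, -0.001, -0.001]
ft_force: [-0.7, -1.9, -0.6]
opening: 0.003
gripper_force: 0.0
```

Emit:
{"api": "play_rows", "payload": {"targets": [[1, 0, 0, 0, 0, 0, -0.2224], [1, 0, 0, 0, 0, 0, -0.2224], [1, 0, 0, 0, 0, 0, -0.2224], [1, 0, 0, 0, 0, 0, -0.2224], [1, 0, 0, 0, 0, 0, -0.2224], [1, 0, 0, 0, 0, 0, -0.2224], [1, 0, 0, 0, 0, 0, -0.2224], [1, 0, 0, 0, 0, 0, -0.2224], [1, 0, 0, 0, 0, 0, -0.2224], [1, 0, 0, 0, 0, 0, -0.2224], [1, 0, 0, 0, 0, 0, -0.2224], [1, 0, 0, 0, 0, 0, -0.2224], [1, 0, 0, 0, 0, 0, -0.2224], [1, 0, 0, 0, 0, 0, -0.2224], [1, 0, 0, 0, 0, 0, 0]]}}

```text
clock: 4.02
ee_pos: [0.4565, 0.3376, 0.3298]
orientation: [0.578, 0.816, -0.001, -0.0]
ft_force: [-0.0, -0.3, 0.4]
opening: 0.003
gripper_force: 0.0
```

```bash
cat >> h.py <<'E'
from workcell import arm
from scipy.spatial.transform import Rotation as Ro
A=np.array([.5635,.0345,0]); U=np.array([-.327,.945,0]); V=np.array([.945,.327,0])
def st(tgt=None):
    s=arm.read_state(); M=Ro.from_quat(s["orientation"]).as_matrix(); p=s["ee_pos"]; d=p-A
    print("q",s["q"].round(2),"yaw",np.degrees(np.arctan2(M[1,0],M[0,0])).round(1),"tilt",M[:,2].round(3),"p",p.round(4),"own x,y",(d@V).round(4),(d@U).round(4),"rad",np.hypot(*d[:2]).round(4),"ang",np.degrees(np.arctan2(d[1],d[0])).round(1),"F",s["ft_force"].round(1),"t",s["clock"])
    if tgt is not None: print("units",(M.T@(np.array(tgt)-p)/.3).round(4))
E
python3 -c "
from h import *
st(A+.322*U+[0,0,.082])"
```

```text
q [ 0.5   0.37  1.21 -0.    1.56  0.16] yaw 109.3 tilt [-0.001 -0.001 -1.   ] p [0.4565 0.3376 0.3298] own x,y -0.0019 0.3214 rad 0.3215 ang 109.4 F [-0.  -0.3  0.4] t 4.0167
units [0.0021 0.0073 0.8261]
```

Emit:
{"api": "play_rows", "payload": {"targets": [[1, 0, 0, 0.118, 0, 0, 0], [1, 0, 0, 0.118, 0, 0, 0], [1, 0, 0, 0.118, 0, 0, 0], [1, 0, 0, 0.118, 0, 0, 0], [1, 0, 0, 0.118, 0, 0, 0], [1, 0, 0, 0.118, 0, 0, 0], [1, 0, 0, 0.118, 0, 0, 0], [1, 0, 0, 0, 0, 0, 0], [1, -0.02, 0, 0, 0, 0, 0], [1, -0.02, 0, 0, 0, 0, 0], [1, -0.02, 0, 0, 0, 0, 0], [1, -0.02, 0, 0, 0, 0, 0], [1, -0.02, 0, 0, 0, 0, 0], [1, -0.02, 0, 0, 0, 0, 0]]}}

```text
clock: 5.18
ee_pos: [0.4695, 0.3044, 0.0844]
orientation: [0.58, 0.814, 0.002, 0.0]
ft_force: [-0.9, 5.1, 3.5]
opening: 0.0
gripper_force: 2.5
```

```bash
python3 -c "
from h import *
st()"
```

```text
q [0.44 0.56 1.62 0.   0.96 0.1 ] yaw 109.0 tilt [ 0.003  0.003 -1.   ] p [0.4695 0.3044 0.0844] own x,y -0.0006 0.2858 rad 0.2858 ang 109.2 F [-0.9  5.1  3.5] t 5.1833
```

Emit:
{"api": "play_rows", "payload": {"targets": [[1, -0.017, 0, 0, 0, 0, 0], [1, -0.017, 0, 0, 0, 0, 0], [1, -0.017, 0, 0, 0, 0, 0], [1, -0.017, 0, 0, 0, 0, 0], [1, -0.017, 0, 0, 0, 0, 0], [1, -0.017, 0, 0, 0, 0, 0], [1, -0.017, 0, 0, 0, 0, 0], [1, -0.017, 0, 0, 0, 0, 0], [1, -0.017, 0, 0, 0, 0, 0], [1, -0.017, 0, 0, 0, 0, 0], [1, -0.017, 0, 0, 0, 0, 0], [1, -0.017, 0, 0, 0, 0, 0], [1, -0.01, 0, 0, 0, 0, 0]]}}

```text
clock: 6.27
ee_pos: [0.4893, 0.2424, 0.0822]
orientation: [0.58, 0.815, -0.001, -0.0]
ft_force: [-2.3, 3.0, 4.1]
opening: -0.004
gripper_force: 2.3
```

```bash
python3 -c "
from h import *
st()"
```

```text
q [ 0.32  0.54  1.66 -0.    0.94 -0.01] yaw 109.1 tilt [-0.001 -0.001 -1.   ] p [0.4893 0.2424 0.0822] own x,y -0.0021 0.2207 rad 0.2207 ang 109.6 F [-2.3  3.   4.1] t 6.2667
```

Emit:
{"api": "play_rows", "payload": {"targets": [[1, -0.007, 0, 0, 0, 0, 0], [1, -0.007, 0, 0, 0, 0, 0], [1, 0, 0, 0, 0, 0, 0]]}}

```text
clock: 6.52
ee_pos: [0.4907, 0.2386, 0.0822]
orientation: [0.58, 0.815, -0.001, 0.0]
ft_force: [-1.0, -0.2, 0.2]
opening: 0.001
gripper_force: 0.4
```

Emit:
{"api": "play_rows", "payload": {"targets": [[1, -0.007, 0, 0, 0, 0, 0], [1, 0, 0, 0, 0, 0, 0]]}}

```text
clock: 6.68
ee_pos: [0.4913, 0.2369, 0.0821]
orientation: [0.58, 0.815, -0.0, -0.0]
ft_force: [-1.8, 1.7, 1.7]
opening: -0.001
gripper_force: 0.9
```

```bash
python3 -c "
from h import *
st()"
```

```text
q [ 0.31  0.54  1.66 -0.    0.94 -0.02] yaw 109.1 tilt [-0.001 -0.001 -1.   ] p [0.4913 0.2369 0.0821] own x,y -0.002 0.2149 rad 0.2149 ang 109.6 F [-1.8  1.7  1.7] t 6.6833
```

Now 1.5 mm at a time until the force rises.

Emit:
{"api": "play_rows", "payload": {"targets": [[1, -0.005, 0, 0, 0, 0, 0], [1, -0.005, 0, 0, 0, 0, 0], [1, 0, 0, 0, 0, 0, 0]]}}

```text
clock: 6.93
ee_pos: [0.4922, 0.2342, 0.0821]
orientation: [0.58, 0.815, -0.0, -0.0]
ft_force: [-2.7, 1.9, -0.7]
opening: -0.001
gripper_force: 1.4
```

Emit:
{"api": "play_rows", "payload": {"targets": [[1, -0.005, 0, 0, 0, 0, 0], [1, 0, 0, 0, 0, 0, 0]]}}

```text
clock: 7.1
ee_pos: [0.4924, 0.2335, 0.0822]
orientation: [0.58, 0.815, 0.0, -0.001]
ft_force: [-4.6, 6.3, -1.8]
opening: -0.001
gripper_force: 3.6
```

Emit:
{"api": "play_rows", "payload": {"targets": [[1, -0.005, 0, 0, 0, 0, 0], [1, 0, 0, 0, 0, 0, 0]]}}

```text
clock: 7.27
ee_pos: [0.4925, 0.2335, 0.0822]
orientation: [0.58, 0.814, 0.001, -0.002]
ft_force: [-5.3, 12.9, -1.4]
opening: 0.003
gripper_force: 7.0
```

Emit:
{"api": "play_rows", "payload": {"targets": [[1, -0.006, 0, 0, 0, 0, 0], [1, 0, 0, 0, 0, 0, 0], [1, 0, 0, 0, 0, 0, 0]]}}

```text
clock: 7.52
ee_pos: [0.4925, 0.2335, 0.0823]
orientation: [0.58, 0.814, 0.002, -0.002]
ft_force: [-8.0, 20.8, -1.2]
opening: -0.001
gripper_force: 11.0
```

Emit:
{"api": "play_rows", "payload": {"targets": [[1, 0.02, 0, 0, 0, 0, 0], [1, 0.06, 0, 0, 0, 0, 0], [1, 0.06, 0, 0, 0, 0, 0], [1, 0, 0, -0.12, 0, 0, 0], [1, 0, 0, -0.12, 0, 0, 0], [1, 0, 0, -0.12, 0, 0, 0], [1, 0, 0, -0.12, 0, 0, 0], [1, 0, 0, -0.12, 0, 0, 0], [1, 0, 0, 0, 0, 0, 0]]}}

```text
clock: 8.27
ee_pos: [0.4837, 0.2701, 0.2705]
orientation: [0.58, 0.814, 0.006, 0.005]
ft_force: [0.4, 0.5, 0.8]
opening: -0.003
gripper_force: 0.0
```

Run:
```python
from h import *
st()
p,d=imaging.read_camera("top")
cv2.imwrite("pics/b.png",cv2.resize(p[130:250,120:290,::-1],None,fx=4.7,fy=4.7,interpolation=cv2.INTER_CUBIC))
```

```text
q [ 0.37  0.36  1.39 -0.    1.38  0.04] yaw 109.1 tilt [ 0.014  0.004 -1.   ] p [0.4837 0.2701 0.2705] own x,y 0.0017 0.2487 rad 0.2487 ang 108.7 F [0.4 0.5 0.8] t 8.2667
```

View pics/b.png

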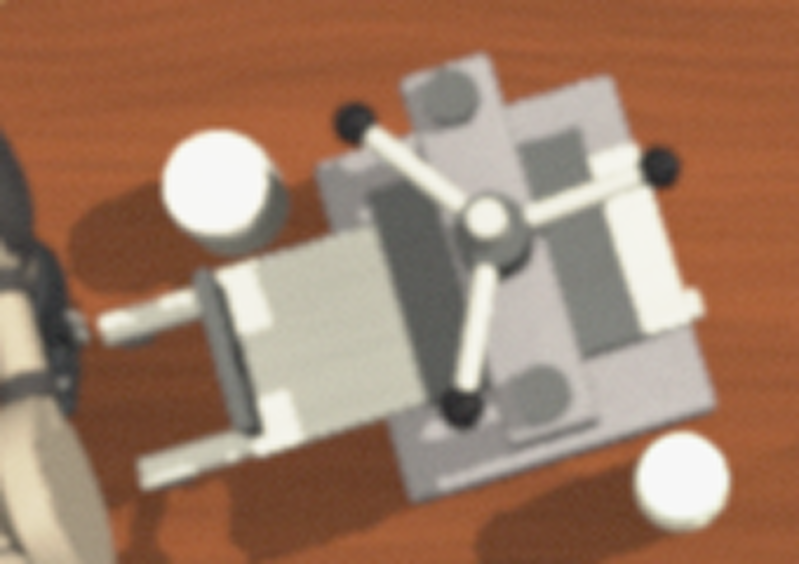

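The bed is home (plate edge now from (200,275) to (255,430)), and the wheel and bystanders haven't moved. Next I turn the tool for the wheel.

Emit:
{"api": "play_rows", "payload": {"targets": [[1, 0, 0, -0.1, 0, 0, -0.23], [1, 0, 0, 0, 0, 0, -0.23], [1, 0, 0, 0, 0, 0, -0.23], [1, 0, 0, 0, 0, 0, -0.23], [1, 0, 0, 0, 0, 0, -0.23], [1, 0, 0, 0, 0, 0, -0.23], [1, 0, 0, 0, 0, 0, -0.23], [1, 0, 0, 0, 0, 0, -0.23], [1, 0, 0, 0, 0, 0, -0.23], [1, 0, 0, 0, 0, 0, -0.23], [1, 0, 0, 0, 0, 0, -0.23], [1, 0, 0, 0, 0, 0, 0]]}}

```text
clock: 9.32
ee_pos: [0.4804, 0.2689, 0.2911]
orientation: [-0.045, 0.999, -0.001, -0.001]
ft_force: [0.2, -0.3, -0.1]
opening: 0.0
gripper_force: 0.0
```

```bash
python3 -c "
from h import *
t=np.radians(95)
st(A+[.085*np.cos(t),.085*np.sin(t),.188])"
```

```text
q [ 0.37  0.35  1.34 -0.    1.45 -1.29] yaw -174.8 tilt [-0.001 -0.002 -1.   ] p [0.4804 0.2689 0.2911] own x,y -0.0019 0.2487 rad 0.2487 ang 109.5 F [ 0.2 -0.3 -0.1] t 9.3167
units [-0.2065 -0.5195  0.3442]
```

Emit:
{"api": "play_rows", "payload": {"targets": [[1, -0.0344, -0.0866, 0, 0, 0, 0], [1, -0.0344, -0.0866, 0, 0, 0, 0], [1, -0.0344, -0.0866, 0, 0, 0, 0], [1, -0.0344, -0.0866, 0, 0, 0, 0], [1, -0.0344, -0.0866, 0, 0, 0, 0], [1, -0.0344, -0.0866, 0, 0, 0, 0], [1, 0, 0, 0, 0, 0, 0], [1, 0, 0, 0.086, 0, 0, 0], [1, 0, 0, 0.086, 0, 0, 0], [1, 0, 0, 0.086, 0, 0, 0], [1, 0, 0, 0.086, 0, 0, 0], [1, 0, 0, 0, 0, 0, 0], [1, 0, 0, 0, 0, 0, 0]]}}

```text
clock: 10.4
ee_pos: [0.5547, 0.1197, 0.1882]
orientation: [-0.042, 0.999, -0.0, -0.002]
ft_force: [0.3, -0.1, 1.4]
opening: 0.001
gripper_force: 0.0
```

```bash
python3 -c "
from h import *
st()"
```

```text
q [ 0.08  0.46  1.47 -0.    1.22 -1.58] yaw -175.1 tilt [-0.003 -0.001 -1.   ] p [0.5547 0.1197 0.1882] own x,y 0.0196 0.0834 rad 0.0856 ang 95.9 F [ 0.3 -0.1  1.4] t 10.4
```

Emit:
{"api": "play_rows", "payload": {"targets": [[1, -0.0148, -0.0004, 0, 0, 0, 0.1], [1, -0.0148, -0.0004, 0, 0, 0, 0.1], [1, -0.0148, -0.0004, 0, 0, 0, 0.1], [1, -0.0148, -0.0004, 0, 0, 0, 0.1], [1, -0.0148, -0.0004, 0, 0, 0, 0.1], [1, -0.0148, -0.0004, 0, 0, 0, 0.1], [1, -0.0148, -0.0004, 0, 0, 0, 0.1], [1, -0.0148, -0.0004, 0, 0, 0, 0.1], [1, -0.0148, -0.0004, 0, 0, 0, 0.1], [1, -0.0148, -0.0004, 0, 0, 0, 0.1], [1, -0.0148, -0.0004, 0, 0, 0, 0.1], [1, -0.0148, -0.0004, 0, 0, 0, 0.1], [1, -0.0148, -0.0004, 0, 0, 0, 0.1], [1, -0.0148, -0.0004, 0, 0, 0, 0.1], [1, -0.0148, -0.0004, 0, 0, 0, 0.1], [1, -0.0148, -0.0004, 0, 0, 0, 0.1], [1, -0.0148, -0.0004, 0, 0, 0, 0.1], [1, -0.0148, -0.0004, 0, 0, 0, 0.1]]}}

```text
clock: 11.9
ee_pos: [0.6272, 0.092, 0.1917]
orientation: [0.416, 0.909, 0.001, 0.001]
ft_force: [-3.5, 4.0, 1.8]
opening: 0.001
gripper_force: 2.4
```

```bash
python3 -c "
from h import *
st()"
```

```text
q [ 0.02  0.57  1.26  0.    1.31 -0.69] yaw 130.8 tilt [ 0.002  0.002 -1.   ] p [0.6272 0.092  0.1917] own x,y 0.0791 0.0335 rad 0.0859 ang 42.1 F [-3.5  4.   1.8] t 11.9
```

Emit:
{"api": "play_rows", "payload": {"targets": [[1, -0.0148, -0.0004, 0.001, 0, 0, 0.1], [1, -0.0148, -0.0004, 0.001, 0, 0, 0.1], [1, -0.0148, -0.0004, 0.001, 0, 0, 0.1], [1, -0.0148, -0.0004, 0.001, 0, 0, 0.1], [1, -0.0148, -0.0004, 0.001, 0, 0, 0.1], [1, -0.0148, -0.0004, 0.001, 0, 0, 0.1], [1, -0.0148, -0.0004, 0.001, 0, 0, 0.1], [1, -0.0148, -0.0004, 0.001, 0, 0, 0.1], [1, -0.0148, -0.0004, 0.001, 0, 0, 0.1], [1, -0.0148, -0.0004, 0.001, 0, 0, 0.1], [1, -0.0148, -0.0004, 0, 0, 0, 0.1], [1, -0.0148, -0.0004, 0, 0, 0, 0.1], [1, -0.0148, -0.0004, 0, 0, 0, 0.1], [1, -0.0148, -0.0004, 0, 0, 0, 0.1]]}}

```text
clock: 13.07
ee_pos: [0.6492, 0.0349, 0.1896]
orientation: [0.714, 0.7, 0.003, 0.001]
ft_force: [0.2, 4.3, 2.6]
opening: 0.002
gripper_force: 2.4
```

```bash
python3 -c "
from h import *
st()"
```

```text
q [-0.06  0.6   1.21  0.    1.32 -0.04] yaw 88.8 tilt [ 0.006  0.002 -1.   ] p [0.6492 0.0349 0.1896] own x,y 0.0811 -0.0276 rad 0.0857 ang 0.3 F [0.2 4.3 2.6] t 13.0667
```

Now 3 to 4 rows at a time, watching the force.

Emit:
{"api": "play_rows", "payload": {"targets": [[1, -0.0148, -0.0004, 0, 0, 0, 0.1], [1, -0.0148, -0.0004, 0, 0, 0, 0.1], [1, -0.0148, -0.0004, 0, 0, 0, 0.1], [1, -0.0148, -0.0004, 0, 0, 0, 0.1]]}}

```text
clock: 13.4
ee_pos: [0.6474, 0.0171, 0.1897]
orientation: [0.784, 0.621, 0.003, 0.002]
ft_force: [3.0, 4.1, 2.3]
opening: -0.002
gripper_force: 2.5
```

Emit:
{"api": "play_rows", "payload": {"targets": [[1, -0.0148, -0.0004, 0, 0, 0, 0.1], [1, -0.0148, -0.0004, 0, 0, 0, 0.1], [1, -0.0148, -0.0004, 0, 0, 0, 0.1]]}}

```text
clock: 13.65
ee_pos: [0.6437, 0.0042, 0.1897]
orientation: [0.83, 0.558, 0.003, 0.002]
ft_force: [3.6, 3.9, 1.5]
opening: 0.004
gripper_force: 2.5
```

Emit:
{"api": "play_rows", "payload": {"targets": [[1, -0.0148, -0.0004, 0, 0, 0, 0.1], [1, -0.0148, -0.0004, 0, 0, 0, 0.1], [1, -0.0148, -0.0004, 0, 0, 0, 0.1]]}}

```text
clock: 13.9
ee_pos: [0.6388, -0.007, 0.1899]
orientation: [0.871, 0.491, 0.005, 0.001]
ft_force: [15.5, 17.9, -1.8]
opening: -0.002
gripper_force: 11.9
```

```bash
python3 -c "
from h import *
st()"
```

```text
q [-0.13  0.58  1.26  0.    1.3   0.41] yaw 58.8 tilt [ 0.01   0.002 -1.   ] p [ 0.6388 -0.007   0.1899] own x,y 0.0576 -0.0638 rad 0.0859 ang -28.9 F [15.5 17.9 -1.8] t 13.9
```

Emit:
{"api": "play_rows", "payload": {"targets": [[1, 0, 0, 0, 0, 0, 0], [1, 0, 0, 0, 0, 0, 0]]}}

```text
clock: 14.07
ee_pos: [0.639, -0.0066, 0.1899]
orientation: [0.871, 0.492, 0.005, 0.002]
ft_force: [7.8, 7.1, 0.4]
opening: 0.002
gripper_force: 5.3
```

Emit:
{"api": "play_rows", "payload": {"targets": [[1, -0.007, 0, 0, 0, 0, 0], [1, 0, 0, 0, 0, 0, 0]]}}

```text
clock: 14.23
ee_pos: [0.6389, -0.0068, 0.19]
orientation: [0.87, 0.492, 0.007, 0.001]
ft_force: [11.6, 12.7, -1.2]
opening: 0.004
gripper_force: 8.8
```

Emit:
{"api": "play_rows", "payload": {"targets": [[1, -0.007, 0, 0, 0, 0, 0], [1, 0, 0, 0, 0, 0, 0]]}}

```text
clock: 14.4
ee_pos: [0.6387, -0.0069, 0.1901]
orientation: [0.87, 0.492, 0.008, 0.001]
ft_force: [16.5, 18.1, -2.2]
opening: -0.004
gripper_force: 12.3
```

```bash
python3 -c "
from h import *
st()"
```

```text
q [-0.14  0.57  1.26  0.01  1.29  0.4 ] yaw 59.0 tilt [ 0.015  0.007 -1.   ] p [ 0.6387 -0.0069  0.1901] own x,y 0.0576 -0.0637 rad 0.0859 ang -28.8 F [16.5 18.1 -2.2] t 14.4
```

It holds firm at 24 N, so this is the stop. Backing off, up and clear.

Emit:
{"api": "play_rows", "payload": {"targets": [[1, 0.02, 0, 0, 0, 0, 0], [1, 0.03, 0, 0, 0, 0, 0], [1, 0.02, 0, 0, 0, 0, 0], [1, 0, 0, -0.1, 0, 0, 0], [1, 0, 0, -0.12, 0, 0, 0], [1, 0, 0, -0.12, 0, 0, 0], [1, 0, 0, -0.12, 0, 0, 0], [1, 0, 0, -0.05, 0, 0, 0], [1, -0.116, -0.0126, 0, 0, 0, 0], [1, -0.116, -0.0126, 0, 0, 0, 0], [1, -0.116, -0.0126, 0, 0, 0, 0], [1, -0.116, -0.0126, 0, 0, 0, 0], [1, -0.116, -0.0126, 0, 0, 0, 0], [1, -0.116, -0.0126, 0, 0, 0, 0], [1, -0.116, -0.0126, 0, 0, 0, 0], [1, -0.116, -0.0126, 0, 0, 0, 0], [1, -0.116, -0.0126, 0, 0, 0, 0], [1, 0, 0, 0, 0, 0, 0], [1, 0, 0, 0, 0, 0, 0]]}}

```text
clock: 15.98
ee_pos: [0.4529, -0.2465, 0.3402]
orientation: [0.871, 0.491, 0.0, 0.001]
ft_force: [0.4, 0.5, 0.0]
opening: -0.0
gripper_force: 0.0
```

Run:
```python
from h import *
st()
p,d=imaging.read_camera("top")
cv2.imwrite("pics/c.png",cv2.resize(p[130:250,120:290,::-1],None,fx=4.7,fy=4.7,interpolation=cv2.INTER_CUBIC))
```

```text
q [-0.65  0.26  1.34 -0.    1.54 -0.1 ] yaw 58.7 tilt [ 0.001 -0.001 -1.   ] p [ 0.4529 -0.2465  0.3402] own x,y -0.1964 -0.2293 rad 0.302 ang -111.5 F [0.4 0.5 0. ] t 15.9833
```

View pics/c.png

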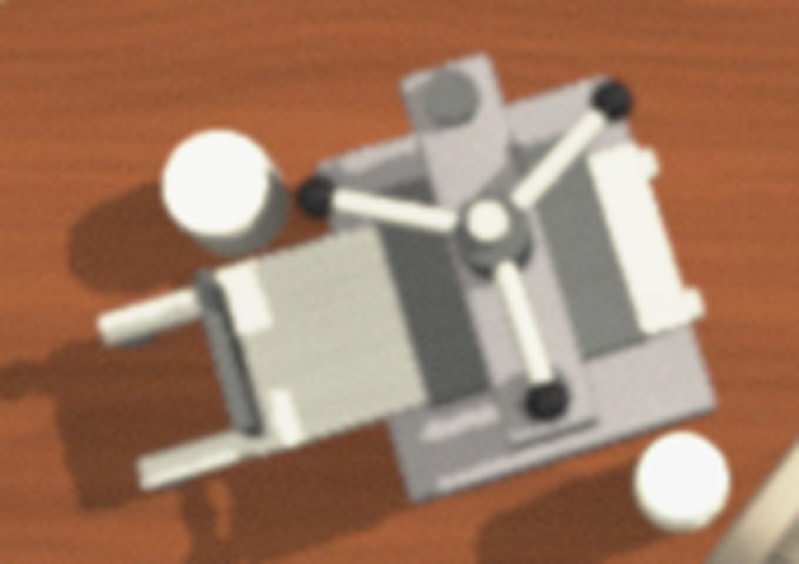

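The wheel has turned (knobs now at (612,100), (545,400) and (317,197)), the bed is home, and the tin and jar haven't moved. One check of the screw height against the closed value before I hand in.

Run:
```python
from h import *
m=imaging.camera_model("top"); c=-m["R"].T@m["t"]
g=lambda c,z:w("top",[120+(c[0]+.5)/4.7-.5,130+(c[1]+.5)/4.7-.5],z)
u,v=120+487.5/4.7-.5,130+219/4.7-.5
d0=np.load("top.npz")["d"]; ds=np.stack([imaging.read_camera("top")[1] for _ in range(5)])
i,j=int(round(v)),int(round(u))
for d in(d0,np.median(ds,0)):
    print([round(float((m["R"].T@(np.array([*(cv2.undistortPoints(np.array([[[x,y]]],float),m["K"],m["D"])[0,0]),1])*d[y,x]-m["t"]))[2]),4) for y in(i-1,i,i+1) for x in(j-1,j,j+1)])
K=np.array([g(k,.205) for k in[(612,100),(545,400),(317,197)]])-A
print(np.degrees(np.arctan2(K[:,1],K[:,0])))
```

```text
[0.2438, 0.2474, 0.2496, 0.2471, 0.2471, 0.2483, 0.2483, 0.2439, 0.2448]
[0.2391, 0.2386, 0.242, 0.2387, 0.2393, 0.2402, 0.2415, 0.2419, 0.2389]
[ -40.50323052 -161.28089615   80.01366866]
```

```bash
python3 -c "
from workcell import arm
print(arm.close_job())"
```

```text
the job is handed in; nothing more can be done
None
```

I pushed the bed fully home, then turned the wheel clockwise about 93° until it held firm against its stop. The screw end now reads about 240 mm up (238 mm expected when closed, depth readings good to 1–2 mm). The arm finished clear with the tin and jar unmoved in the last picture and the roller and knife never approached; the job was handed in about 16 s into the 51 s.

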